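# Unsnap and slide off the water-filter cover

### The job

On the bar counter, press the orange snap tab of the water-filter housing fully in, then push the released white cover along its rails, off its seat, onto the parking deck until the filter opening is completely uncovered, and leave it lying flat there. Only touch and push: do not lift or carry the cover, and leave the cup, saucer, sugar jar and sanitiser bottle where they stand.

Things in the scene. Friction and masses are not known exactly. Their poses are not given: they have to be found in the camera images.
- housing: Fixed grey filter housing, 124 (x) x 250 (y) x 71 mm high, plus a 33 mm wide tab block on its -x side, which faces the robot (yaw within 0.8 rad). Origin: centre of the 124 x 250 block's underside, on the counter; z up. The cover slides along the housing's +y, on one level surface at z = 60 mm: seat in the -y half, parking deck in the +y half.
- opening (a point): Centre of the opening in the seat, over a blue cartridge, at (0, -70, 60) mm in the housing's frame; 74 mm (x) by 75 mm (y: -108 to -33). Rails beside the seat are 71 mm high, their lips (inner edges at x = +-40) 2 mm above the cover's side edges, 2.5 mm play sideways. A wall 71 mm high stands behind the cover at y = -125 to -115 mm.
- deck (a point): Centre of the flat dark steel parking deck, at (0, 52, 60) mm in the housing's frame; it runs from y = -11 mm to an end stop 66 mm high at y = 115 mm, between rails 65 mm high.
- cover: Loose white plastic cover, plate 90 x 90 x 5 mm, about 0.15 kg, with an upright rib. Origin: centre of its underside; axes as the housing's. Closed, it lies at (0, -68, 60) mm in the housing's frame; at y = 12 mm or more the opening is clear, at y = 70 mm it meets the end stop. Until the tab is down, the orange bar just ahead of it blocks it.
- rib_top (a point): Centre of the top edge of the cover's rib, 15 mm towards +y from the cover's centre, 25 mm above its underside (85 mm above the counter). The rib is 60 mm long (x), 12 mm thick (y) and stands 20 mm above the plate; push on its -y face, behind which the plate is bare for 54 mm.
- tab_top (a point): Centre of the top of the orange tab's press pad, 28 x 28 mm, at (-78, -17) mm in the housing's x and y; 85 mm above the counter when up, 73 mm when fully pressed (still above its surroundings, save the rib). Pressed straight down. An orange bar, 8 mm thick, reaches from it across the cover's path: 10 mm above the deck when up, 2 mm below when pressed.
- snap_tab (a joint): How far the tab is pressed down, m: 0 up (cover locked), 0.012 fully pressed (cover free). It moves against about 4 N of friction and stays where it is left; there is a hard stop at 0.012.
- saucer: White saucer, 120 mm across and 16 mm high, with the cup on it, next to the -y end of the housing. Origin: centre of its underside. Not to be moved.
- cup: White espresso cup with a handle, 62 mm across and 58 mm high, on the saucer. Origin: centre of its underside. Not to be moved.
- sanitiser: White sanitiser bottle, 60 mm across and 170 mm high, standing on the +x side of the housing. Origin: centre of its underside. Not to be moved.
- sugar_jar: Amber sugar jar with a steel lid, 68 mm across and 90 mm high, on the +x side of the housing. Origin: centre of its underside. Not to be moved.
Mind the look-alikes: they are no part of the job. Of the things that look like the cover, the smallest one is meant.

How it is judged:
By the outcome, as a careful person would: the job done as asked, in the order asked, and still so for the second after the job is handed in, with the robot touching nothing.
It also fails if it takes over 38 s, if anything falls off the work surface, if the arm or the gripper's body presses on something with over 40 N, if the wrist force passes 120 N, or if a joint passes its speed limit or range.

### The arm

A 6-joint arm with a two-finger parallel gripper is mounted at the origin on the work surface. World frame = base frame: x ahead of the robot, y to its left, z up, the work surface at z = 0. Lengths are in m, angles in rad, forces in N, time in s.
With the tool pointing down it reaches from about 0.225 to 0.875 m from the base axis. Payload 3.4 kg.
Tool frame: the origin (TCP) lies at the very end of the fingers, on their centre line; the grasp point (between the pads) lies 19 mm behind it; z points along the fingers, y is the direction in which the jaws open and shut (so a half turn about z gives the same grasp; the last joint's range is limited). The gripper opens to 85 mm and grips with 20 to 120 N. Pads are 22 mm wide; open, the fingers measure 114 mm over their backs; the gripper's body (76 mm by 85 mm) begins 54 mm behind the grasp point. The pads swing forward as they close: fully open they stand 13 mm farther back than shut.
Start: joints at [-1.431, 0.276, 1.505, -0, 1.361, -0.121], TCP at [0.148, -0.556, 0.231] pointing down, gripper open.
Joint ranges: [-2.89, 2.89], [-0.75, 2.08], [0.22, 2.7], [-1.18, 4.32], [0.11, 2.71], [-2.7, 2.7]. Speed limits (rad/s): [2.57, 2.57, 3.14, 3.14, 3.14, 3.14].

### API

Orientations are given as a unit quaternion [w, x, y, z].
In Python, from rig import manip gives the robot as it stands. The module is installed in compiled form; this text tells all that it offers.
- The arm moves only by the tool carry_out, never from a script. Its argument "moves" is one flat list of numbers, 5 for each row, row after row: the opening in per cent of the stroke, from 0 (shut) to 100 (fully open), then the shift along the world's x, y, z in cm, then the turn about the world's z in rad. A call has exactly 10 rows; each row shifts and turns the commanded pose from where the row before left it; what a row does not reach is not made up. A row lasts 1/10 s, in which the tool goes at most 50 mm and 8.59 degrees, less where a joint would pass 70% of its speed; a pose out of reach is approached as far as the arm can. A call is refused whole if a number of a shift passes 5 or a number of a turn 0.15, either way. A call with a gripper value outside its range is refused whole. The fingers move at their own pace and stop on an object; "squeeze" is the grip in N (left out, the last holds). Time passes only in rows, so rows that do not move let the fingers close, or fill a call up. It gives the time, the measured TCP pose, the force and the opening at its end, in the units of the state.
- manip.get_state(): the state, without advancing time (a new reading comes with each control period).
- manip.get_image(name): name is "scene" or "top" or "wrist"; returns the picture (400x640x3 uint8, red, green, blue); there is no depth.
- manip.camera_info(name): a dict with "fov_y" (degrees; the focal length in pixels is half the picture's height over the tangent of half this angle, whatever the lens; pixels are square), "cx", "cy" (the principal point, pixels), "rvec" (rotation vector, rad) and "tvec" (3), from world to camera coordinates, as OpenCV has them; the wrist camera has in their place "hand_eye" (4x4, takes a point from camera to tool coordinates, whose origin is the TCP and whose axes are the flange's). Camera axes: x right, y down, z forward; pixel columns grow to the right and rows downward; lengths in m; the calibration is good to about 2 mm. A picture is of the moment at which its call begins: read the wrist's pose just before it. camera_info takes no time and is no camera call.
- manip.sign_off(): hands the job in, once; it reports no verdict.
The state is a dict: "clock": time; "qpos": joint angles; "qd": joint speeds; "effort": joint torques, N m; "position": TCP position; "ee_rot": TCP orientation; "contact_force": force on the tool from outside, world axes, zero at the start; "moment": the same for the moment, N m; "width": finger opening in m.
Only numpy, scipy, OpenCV 4.12 (cv2) and the standard library are available. Lean on these libraries where they do the work, as an engineer would, in place of code of your own. Each camera call takes 0.05 s, during which the arm holds its last target. There are 200 camera calls.

## Working session

There is one attempt and no reset: what is moved stays moved. The work goes in short steps, Python scripts to look and compute and a tool call to move; the robot and the scene stay as the last step left them, time stands still between calls to the robot, and variables do not carry over. Pictures are saved under pics/ and viewed, about 8 in all and at most 12, crops included, and the job is handed in when it is done.

Besides the shell and the picture viewer there is one more tool, called after "Request:" as name(argument=value, ...) on one line, values as JSON. carry_out: Moves the arm, as the interface text tells. Its arguments: {"type":"object","properties":{"moves":{"type":"array","items":{"type":"number"}},"squeeze":{"type":"number"}},"required":["moves"]}

```bash
mkdir -p pics; python3 - <<'E'
from rig import manip
import cv2,json
s=manip.get_state();print({k:s[k] for k in('clock','position','ee_rot','width','contact_force')})
for n in("scene","top"):
    cv2.imwrite(f"pics/{n}0.png",manip.get_image(n)[:,:,::-1]);print(n,manip.camera_info(n))
print(manip.camera_info("wrist"))
E
```

```text
{'clock': 0.0, 'position': array([ 0.14820104, -0.55502619,  0.23044622]), 'ee_rot': array([-9.15633757e-04,  9.91510451e-01,  1.30023794e-01, -5.80603271e-07]), 'width': 0.08545491057011585, 'contact_force': array([ 0.0372367 , -0.39859738,  0.89004112])}
scene {'fov_y': 46.125496648626914, 'cx': 323.5394259565172, 'cy': 198.50285174821823, 'rvec': array([ 2.07255164,  0.93978002, -0.4811266 ]), 'tvec': array([-0.36522059, -0.18207336,  1.48196091])}
top {'fov_y': 42.201614007075946, 'cx': 328.4248968350104, 'cy': 208.30497102010816, 'rvec': array([ 2.15686554, -2.20823073,  0.14568176]), 'tvec': array([0.00113598, 0.56792673, 1.07081876])}
{'fov_y': 63.331876388485334, 'cx': 326.3891611079088, 'cy': 199.35905254244273, 'hand_eye': array([[ 3.15143276e-04, -9.55356606e-01, -2.95454998e-01,
         7.52065151e-02],
       [ 9.99999193e-01,  6.64598306e-04, -1.08234879e-03,
         9.52397056e-04],
       [ 1.23038796e-03, -2.95454419e-01,  9.55356045e-01,
        -1.42298259e-01],
       [ 0.00000000e+00,  0.00000000e+00,  0.00000000e+00,
         1.00000000e+00]])}
```

View pics/top0.png

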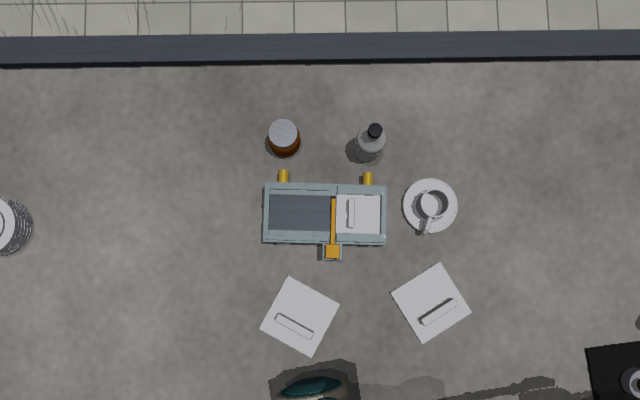

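View pics/scene0.png

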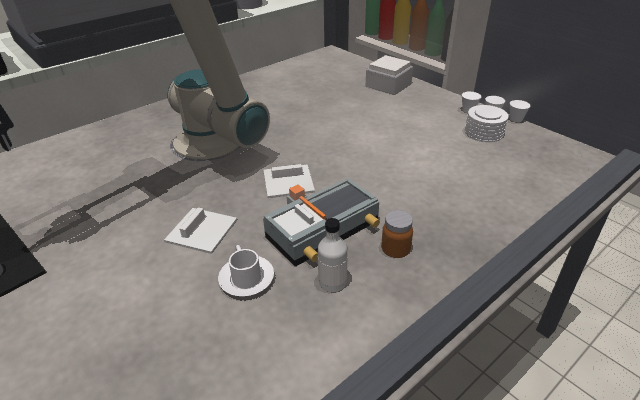

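In the top view, three things look like the cover: loose plates at (300,316) and (431,302), and the plate in the housing at (358,213). The housing plate is the smallest and lies on the seat behind the orange bar, so it is the one meant. I'll confirm in an enlarged crop and measure from it.

```bash
python3 - <<'E'
import cv2
i=cv2.imread("pics/top0.png")[165:270,250:395]
cv2.imwrite("pics/crop0.png",cv2.resize(i,None,fx=5.5,fy=5.5,interpolation=cv2.INTER_CUBIC))
E
cat >h.py <<'E'
import numpy as np,cv2
from rig import manip
def cam(n):
    c=manip.camera_info(n);f=200/np.tan(np.radians(c['fov_y']/2))
    K=np.array([[f,0,c['cx']],[0,f,c['cy']],[0,0,1]])
    return K,c['rvec'],c['tvec']
def cast(n,px,z):
    K,r,t=cam(n);R=cv2.Rodrigues(r)[0];o=-R.T@t
    d=R.T@np.linalg.inv(K)@[px[0],px[1],1];return o+d*(z-o[2])/d[2]
def proj(n,P):
    K,r,t=cam(n);return cv2.projectPoints(np.float64(P),r,t,K,None)[0][:,0]
def H(x,y,yaw,p):  # housing mm -> world m
    p=np.atleast_2d(p)/1000.;c,s=np.cos(yaw),np.sin(yaw)
    return np.c_[x+c*p[:,0]-s*p[:,1],y+s*p[:,0]+c*p[:,1],p[:,2]]
E
```

```text
(no output)
```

View pics/crop0.png

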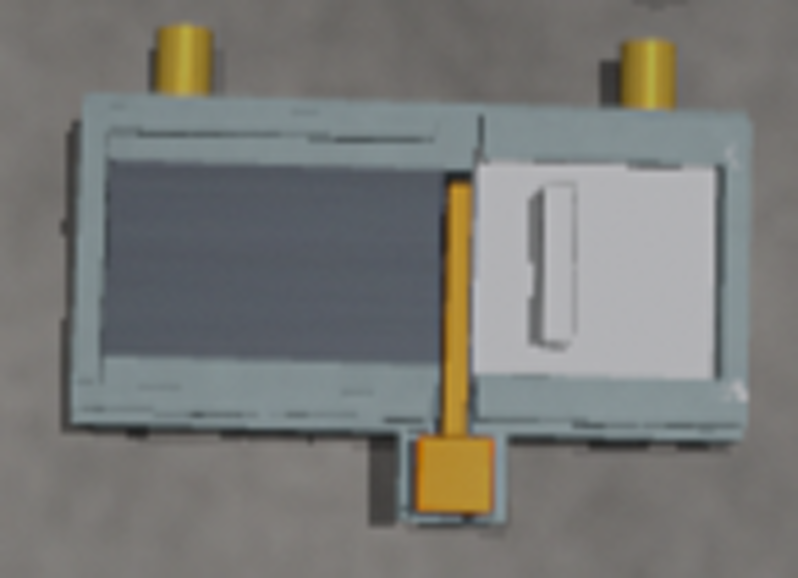

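The crop confirms it: cover plate at crop (472–717, 162–378), rib top centred at (560,264), orange pad centred at (455,475), and the bar at its left edge.

```bash
cat >fit.py <<'E'
from h import *
from scipy.optimize import least_squares
c=lambda u,v:((u+.5)/5.5-.5+250,(v+.5)/5.5-.5+165)
P=np.array([[62,-125,71],[-62,-125,71],[62,125,66],[-62,125,66],[-78,-17,85],[0,-53,85]])
px=np.array([c(752,113),c(742,440),c(85,95),c(72,422),c(455,475),c(560,264)])
f=lambda q:(proj("top",H(*q,P))-px).ravel()
r=least_squares(f,[.55,0,0],loss='soft_l1');q=r.x
print(q,np.round(r.fun.reshape(-1,2),2))
# reported poses
for n,p in dict(tab=[-78,-17,85],rib=[0,-53,85],push=[0,-59,85],wallin=[0,-115,71]).items():print(n,H(*q,p).round(4)[0])
print('tab direct',cast("top",px[4],.085),'rib',cast("top",px[5],.085))
for n,pp,z in(('jar',(283,130),.09),('san',(375,130),.17),('saucer',(430,206),.016)):print(n,cast("top",pp,z).round(3))
# overlay in scene view
i=cv2.imread("pics/scene0.png")
for p in proj("scene",H(*q,P)):cv2.drawMarker(i,tuple(int(v) for v in p),(255,0,255),cv2.MARKER_CROSS,5,1)
i=i[150:300,210:410];cv2.imwrite("pics/ov.png",cv2.resize(i,None,fx=4,fy=4,interpolation=cv2.INTER_CUBIC))
E
python3 fit.py
```

```text
[ 0.55456111 -0.00327923 -0.05231895] [[ 0.01 -0.55]
 [ 0.87  0.33]
 [-0.24 -0.72]
 [-0.32  0.21]
 [ 0.04  0.23]
 [-0.18  0.29]]
tab [ 0.4758 -0.0162  0.085 ]
rib [ 0.5518 -0.0562  0.085 ]
push [ 0.5515 -0.0622  0.085 ]
wallin [ 0.5485 -0.1181  0.071 ]
tab direct [ 0.47624252 -0.01610111  0.085     ] rib [ 0.55236026 -0.05658399  0.085     ]
jar [0.723 0.078 0.09 ]
san [ 0.7   -0.099  0.17 ]
saucer [ 0.569 -0.232  0.016]
```

View pics/ov.png

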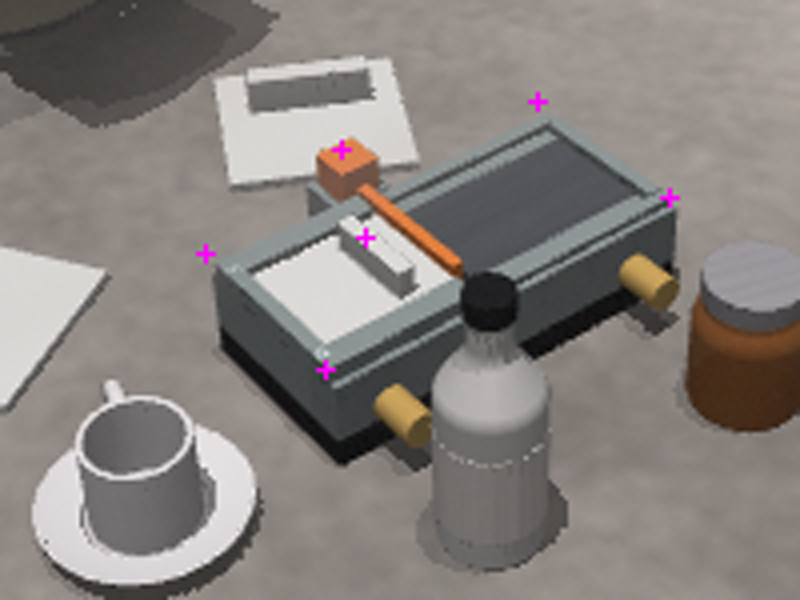

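Request:
carry_out(moves=[0,1.64,2.7,0,-0.0155,0,1.64,2.7,0,-0.0155,0,1.64,2.7,0,-0.0155,0,1.64,2.7,0,-0.0155,0,1.64,2.7,0,-0.0155,0,1.64,2.7,0,-0.0155,0,1.64,2.7,0,-0.0155,0,1.64,2.7,0,-0.0155,0,1.64,2.7,0,-0.0155,0,1.64,2.7,0,-0.0155], squeeze=40)

```text
clock: 1.1
position: [0.3126, -0.2842, 0.2311]
ee_rot: [-0.0, 0.999, 0.052, -0.0]
contact_force: [0.3, 0.1, 0.6]
width: 0.0002
```

Request:
carry_out(moves=[0,1.64,2.7,0,-0.0155,0,1.64,2.7,0,-0.0155,0,1.64,2.7,0,-0.0155,0,1.64,2.7,0,-0.0155,0,1.64,2.7,0,-0.0155,0,1.64,2.7,0,-0.0155,0,1.64,2.7,0,-0.0155,0,1.64,2.7,0,-0.0155,0,1.64,2.7,0,-0.0155,0,0,0,0,0])

```text
clock: 2.1
position: [0.4612, -0.0398, 0.231]
ee_rot: [-0.001, 1.0, -0.015, 0.0]
contact_force: [-0.3, -0.9, -0.8]
width: 0.0002
```

```bash
cat >>h.py <<'E'
def wcam(s=None):
    s=s or manip.get_state();c=manip.camera_info("wrist");f=200/np.tan(np.radians(c['fov_y']/2))
    w,x,y,z=s['ee_rot'];from scipy.spatial.transform import Rotation as Ro
    T=np.eye(4);T[:3,:3]=Ro.from_quat([x,y,z,w]).as_matrix();T[:3,3]=s['position']
    M=np.linalg.inv(T@c['hand_eye']);K=np.array([[f,0,c['cx']],[0,f,c['cy']],[0,0,1]])
    return K,cv2.Rodrigues(M[:3,:3])[0].ravel(),M[:3,3]
_c=cam
def cam(n):return wcam() if n=="wrist" else _c(n)
E
python3 - <<'E'
from h import *
s=manip.get_state();print({k:s[k] for k in('clock','position','ee_rot','width','contact_force')})
i=manip.get_image("wrist")[:,:,::-1].copy()
P=[[-78,-17,85],[0,-53,85],[30,-59,85],[-30,-59,85]]
q=[.5548,-.0034,-.054]
print(proj("wrist",H(*q,P)).round(1))
cv2.imwrite("pics/w1.png",i)
E
```

```text
{'clock': 2.1, 'position': array([ 0.4611831 , -0.03980668,  0.23095993]), 'ee_rot': array([-8.58404442e-04,  9.99887703e-01, -1.49601157e-02,  1.98216220e-04]), 'width': 0.00016424158926382825, 'contact_force': array([-0.2900701 , -0.86938281, -0.82484221])}
[[297.3 168.7]
 [340.3  77.7]
 [349.1  38.2]
 [346.  115. ]]
```

View pics/w1.png

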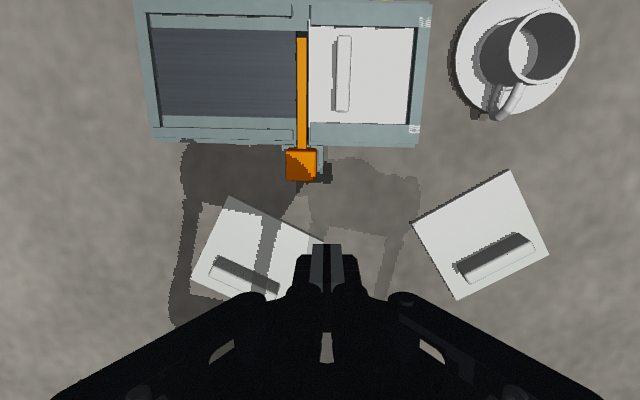

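The wrist view shows the pad at (300,165) and the rib at (345,74). That is about 4 px (3–4 mm) from the prediction, towards +x and −y. I take the tab as (0.478, −0.018) and the rib as (0.554, −0.058), and move above the tab.

Request:
carry_out(moves=[0,0.42,0.55,-1.0,-0.006,0,0.42,0.55,-1.5,-0.006,0,0.42,0.55,-1.5,-0.006,0,0.42,0.55,-1.6,-0.006,0,0,0,-2.0,0,0,0,0,-2.0,0,0,0,0,-2.0,0,0,0,0,-1.5,0,0,0,0,-0.6,0,0,0,0,0,0])

```text
clock: 3.15
position: [0.4756, -0.0211, 0.0933]
ee_rot: [-0.0, 1.0, -0.03, -0.001]
contact_force: [-0.3, -0.4, 0.0]
width: 0.0002
```

Request:
carry_out(moves=[0,0,0,-0.3,0,0,0,0,-0.3,0,0,0,0,-0.3,0,0,0,0,-0.3,0,0,0,0,-0.3,0,0,0,0,-0.3,0,0,0,0,-0.1,0,0,0,0,0,0,0,0,0,0,0,0,0,0,0,0])

```text
clock: 4.15
position: [0.4767, -0.0206, 0.0752]
ee_rot: [0.0, 1.0, -0.029, 0.0]
contact_force: [0.7, 0.2, 1.2]
width: -0.0003
```

Request:
carry_out(moves=[0,0,0,-0.1,0,0,0,0,-0.1,0,0,0,0,-0.1,0,0,0,0,0,0,0,0,0,0,0,0,0,0,0,0,0,0,0,0,0,0,0,0,0,0,0,0,0,0,0,0,0,0,0,0])

```text
clock: 5.15
position: [0.4768, -0.0205, 0.073]
ee_rot: [0.0, 1.0, -0.029, 0.0]
contact_force: [-1.3, 0.1, 8.5]
width: -0.0002
```

Request:
carry_out(moves=[0,0,0,-0.1,0,0,0,0,-0.1,0,0,0,0,0,0,0,0,0,0,0,0,0,0,0,0,0,0,0,0,0,0,0,0,0,0,0,0,0,0,0,0,0,0,0,0,0,0,0,0,0])

```text
clock: 6.15
position: [0.4769, -0.0206, 0.0728]
ee_rot: [0.0, 1.0, -0.029, 0.001]
contact_force: [-4.6, 0.5, 23.5]
width: -0.0002
```

The hard stop is reached: z holds at 0.073 while the force rises to 23 N. I now lift off and move to hover behind the rib.

Request:
carry_out(moves=[0,0,0,1.2,0,0,0,0,1.7,0,0,0,0,1.7,0,0,1.25,-1.2,0,0,0,1.25,-1.2,0,0,0,1.25,-1.2,0,0,0,1.25,-1.2,0,0,0,1.25,-1.1,0,0,0,1.25,-1.1,0,0,0,0,0,0,0])

```text
clock: 7.15
position: [0.554, -0.0927, 0.1157]
ee_rot: [0.0, 1.0, -0.03, 0.001]
contact_force: [-0.4, 0.3, -0.2]
width: -0.0
```

```bash
python3 - <<'E'
from h import *
s=manip.get_state();print({k:s[k] for k in('clock','position','ee_rot','contact_force')})
a=manip.get_image("wrist");b=cv2.resize(manip.get_image("top")[165:270,250:395],(550,398),interpolation=cv2.INTER_CUBIC)
cv2.imwrite("pics/w2.png",cv2.resize(np.hstack([a[:398],b]),(800,268),interpolation=cv2.INTER_AREA)[:,:,::-1])
E
```

```text
{'clock': 7.15, 'position': array([ 0.55402466, -0.09268776,  0.11570323]), 'ee_rot': array([ 3.56246497e-04,  9.99560009e-01, -2.96534240e-02,  5.79536753e-04]), 'contact_force': array([-0.37146922,  0.3198521 , -0.19424502])}
```

View pics/w2.png

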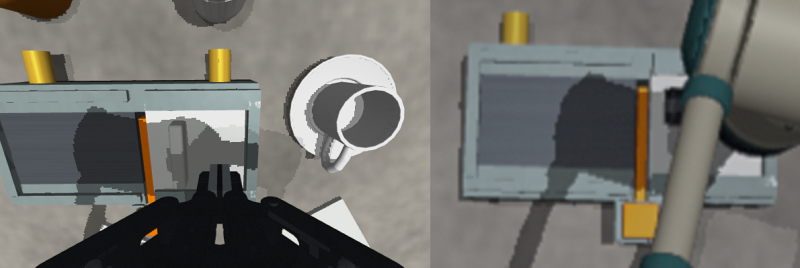

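The fingertips at (218,170) are over the bare plate, between the rib at (178,155) and the wall at about (250,130), and the bar sits lower than before. I descend to 7 mm above the plate, then creep to the rib.

Request:
carry_out(moves=[0,0,0,-1.0,0,0,0,0,-1.0,0,0,0,0,-1.0,0,0,0,0,-0.7,0,0,0,0,-0.5,0,0,0,0,0,0,0,0.015,0.3,0,0,0,0.015,0.3,0,0,0,0.02,0.3,0,0,0,0,0,0,0])

```text
clock: 8.25
position: [0.5523, -0.0811, 0.0747]
ee_rot: [0.0, 1.0, -0.029, 0.0]
contact_force: [0.3, 0.2, 0.3]
width: 0.0003
```

Request:
carry_out(moves=[0,0.015,0.3,0,0,0,0.015,0.3,0,0,0,0.02,0.3,0,0,0,0.015,0.3,0,0,0,0.015,0.3,0,0,0,0.02,0.3,0,0,0,0.015,0.3,0,0,0,0.015,0.3,0,0,0,0,0,0,0,0,0,0,0,0])

```text
clock: 9.25
position: [0.5534, -0.0572, 0.0743]
ee_rot: [-0.0, 1.0, -0.029, -0.0]
contact_force: [-0.3, 0.5, -0.2]
width: 0.0001
```

Request:
carry_out(moves=[0,0.02,0.4,0,0,0,0.02,0.4,0,0,0,0.02,0.4,0,0,0,0.02,0.4,0,0,0,0.02,0.4,0,0,0,0.02,0.4,0,0,0,0.02,0.4,0,0,0,0.02,0.4,0,0,0,0,0,0,0,0,0,0,0,0])

```text
clock: 10.25
position: [0.5551, -0.0253, 0.0743]
ee_rot: [-0.0, 1.0, -0.029, -0.0]
contact_force: [-0.4, -0.1, -0.3]
width: -0.0
```

```bash
python3 - <<'E'
from h import *
s=manip.get_state();print({k:s[k] for k in('clock','position','ee_rot','contact_force')})
a=manip.get_image("wrist");b=cv2.resize(manip.get_image("scene")[150:300,210:410],(531,398),interpolation=cv2.INTER_CUBIC)
cv2.imwrite("pics/w3.png",cv2.resize(np.hstack([a[:398],b]),(800,272),interpolation=cv2.INTER_AREA)[:,:,::-1])
E
```

```text
{'clock': 10.25, 'position': array([ 0.55505734, -0.02532566,  0.07433983]), 'ee_rot': array([-5.23619412e-05,  9.99586939e-01, -2.87393051e-02, -1.23322066e-05]), 'contact_force': array([-0.38220317, -0.10361509, -0.28930011])}
```

View pics/w3.png

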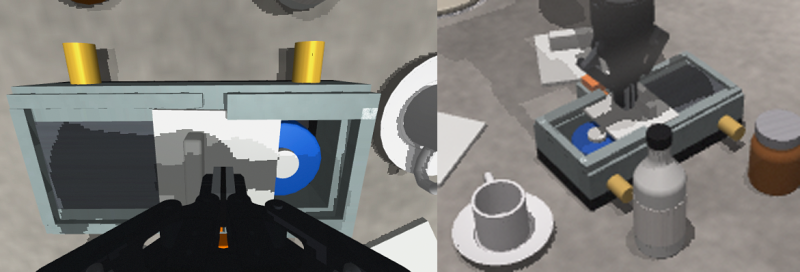

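The cover is sliding flat over the bar and has uncovered the blue cartridge by about half (right edge at (281,150)). I'll push about 65 mm further, which stays short of the end stop.

Request:
carry_out(moves=[0,0.02,0.4,0,0,0,0.02,0.4,0,0,0,0.02,0.4,0,0,0,0.02,0.4,0,0,0,0.02,0.4,0,0,0,0.02,0.4,0,0,0,0.02,0.4,0,0,0,0.02,0.4,0,0,0,0.02,0.4,0,0,0,0.02,0.4,0,0])

```text
clock: 11.35
position: [0.5571, 0.0147, 0.0743]
ee_rot: [0.0, 1.0, -0.029, -0.0]
contact_force: [-0.7, -1.2, 1.1]
width: -0.0002
```

Request:
carry_out(moves=[0,0.02,0.4,0,0,0,0.02,0.4,0,0,0,0.02,0.4,0,0,0,0.02,0.4,0,0,0,0.02,0.3,0,0,0,0.02,0.3,0,0,0,0.01,0.2,0,0,0,0.01,0.1,0,0,0,0,0,0,0,0,0,0,0,0])

```text
clock: 12.35
position: [0.5585, 0.0395, 0.0743]
ee_rot: [-0.0, 1.0, -0.029, -0.0]
contact_force: [0.1, -0.6, -0.3]
width: 0.0004
```

Next I back off from the rib, lift straight up and move clear toward the robot side.

Request:
carry_out(moves=[0,0,-0.3,0,0,0,0,-0.5,0,0,0,0,-0.2,0,0,0,0,0,1,0,0,0,0,2,0,0,0,0,2.5,0,0,0,0,2.5,0,0,0,0,2.5,0,0,0,0,2.5,0,0,0,0,0,0])

```text
clock: 13.35
position: [0.561, 0.0293, 0.2089]
ee_rot: [0.0, 1.0, -0.029, 0.004]
contact_force: [-0.2, 0.7, 0.4]
width: -0.0003
```

Request:
carry_out(moves=[0,-1.2,-1.5,0.5,0,0,-1.5,-2,0.5,0,0,-1.5,-2,0.5,0,0,-1.5,-2,0.5,0,0,-1.5,-2,0.5,0,0,-1.5,-2,0,0,0,-1.5,-2,0,0,0,-1.5,-2,0,0,0,-1.2,-1.5,0,0,0,0,0,0,0])

```text
clock: 14.35
position: [0.4266, -0.1419, 0.2284]
ee_rot: [0.0, 1.0, -0.03, -0.002]
contact_force: [1.1, 0.2, -0.3]
width: 0.0002
```

```bash
python3 - <<'E'
from h import *
s=manip.get_state();print({k:s[k] for k in('clock','position','contact_force')})
a=manip.get_image("scene")[150:300,210:410];b=manip.get_image("top")[100:270,250:470]
r=lambda i:cv2.resize(i,(400,int(400*i.shape[0]/i.shape[1])),interpolation=cv2.INTER_CUBIC)[:300]
cv2.imwrite("pics/w4.png",np.hstack([r(a),r(b)])[:,:,::-1])
E
```

```text
{'clock': 14.35, 'position': array([ 0.42658751, -0.14192941,  0.22842564]), 'contact_force': array([ 1.09645826,  0.17500414, -0.29310298])}
```

View pics/w4.png

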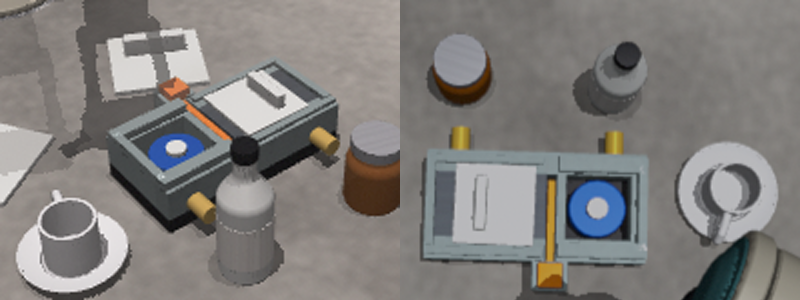

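The cover lies flat on the deck. Its trailing edge is at about y = 0 in the housing frame, so its centre is at about 45 mm. The opening is fully clear, the tab is down, and the other items stand where they were.

```bash
python3 -c "
from rig import manip
print(manip.sign_off())"
```

```text
the job is handed in; nothing more can be done
None
```

The job is done and handed in at about 14.4 s. I pressed the orange tab to its hard stop, then pushed the cover by its rib along the rails onto the parking deck. After that I backed off and lifted clear.

**Tab:** the tool stopped at z = 0.073 m with 23.5 N on it, which matches the fully pressed height.

**Cover:** the last pictures show it flat on the deck with the opening and blue cartridge fully uncovered. I estimate its centre at y ≈ 45 mm in the housing frame (12 mm needed, end stop at 70 mm).

**Other items:** the cup, saucer, sugar jar and sanitiser bottle look unmoved in the last top view. The gripper is clear, with only noise on the force reading.

**Disagreement:** my first housing fit from the top view was off by a few millimetres in the scene and wrist views. I corrected the tab and rib positions by 2–4 mm from the wrist picture before pressing. I did not re-measure the tab after the push; it still looks down in the last pictures.

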